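# Bond a key case in the bench press

## Robot

A 6-joint arm with a two-finger parallel gripper is mounted at the origin on the work surface; the furniture and walls round the work are solid. World frame = base frame: x ahead of the robot, y to its left, z up, the work surface at z = 0. Lengths are in mm, angles in rad, forces in N, time in s.
With the tool pointing down it reaches from about 275 to 725 mm from the base axis. Payload 15.9 kg.
Tool frame: the origin (TCP) lies midway between the tips of the shut fingers; the grasp point (between the pads) lies 19 mm behind it; z points along the fingers, y is the line along which they close (so a half turn about z gives the same grasp; the last joint's range is limited). The gripper opens to 85 mm and grips with 20 to 120 N. Pads are 22 mm wide; open, the fingers measure 114 mm over their backs; the gripper's body (76 mm by 85 mm) begins 54 mm behind the grasp point. The pads swing forward as they close: fully open they stand 13 mm farther back than shut.
Start: joints at [-1.11, 0.213, -0.034, 1.323, 0, 1.571], TCP at [222.324, -447.836, 231.306] pointing down, gripper open.
Joint ranges: [-2.98, 2.98], [-0.74, 1.72], [-1.14, 1.35], [-2.1, 2.04], [-1.57, 1.44], [-3.14, 3.14]. Speed limits (rad/s): [1.89, 1.89, 2.39, 2.57, 3.14, 3.14].

## Interface

Orientations are given as a unit quaternion [w, x, y, z].
In Python, from cell import env gives the robot as it stands.
- The arm moves only by the tool arm_command, never from a script. Its arguments are lists of equal length, an entry for each row: "offset": the shift along the world's x, y, z in cm, a list of three; "spin": the turn about the world's z in degrees; "gripper": the finger opening in cm, from 0 to 8.54. A call has 1 to 20 rows; each row shifts and turns the commanded pose from where the row before left it; what a row does not reach is not made up. A row lasts 1/10 s, in which the tool goes at most 50 mm and 8.59 degrees, less where a joint would pass 70% of its speed; a pose out of reach is approached as far as the arm can. A call with a gripper value outside its range is refused whole. The fingers move at their own pace and stop on an object; the grip force is fixed at half the most. Time passes only in rows, so rows that do not move let the fingers close. It gives the time, the measured TCP pose, the force, the opening and the grip force at its end, in the units of the state.
- env.sense(): the state, without advancing time (a new reading comes with each control period).
- env.get_image(name): name is "scene" or "top" or "wrist"; returns the picture (480x640x3 uint8, red, green, blue); there is no depth.
- env.camera_info(name): a dict with "fovy" (degrees; the focal length in pixels is half the picture's height over the tangent of half this angle, whatever the lens; pixels are square), "cx", "cy" (the principal point, pixels), "rvec" (rotation vector, rad) and "tvec" (3), from world to camera coordinates, as OpenCV has them. Camera axes: x right, y down, z forward; pixel columns grow to the right and rows downward; lengths in mm; the calibration is good to about 2 mm. The wrist camera is an equidistant fisheye: a pixel r from the principal point sees the ray r / f radians off the axis. A picture is of the moment at which its call begins: read the wrist's pose just before it. camera_info takes no time and is no camera call; for the wrist camera it gives the pose at the moment of the call.
- env.hand_in(): hands the job in; it is judged then, once.
The state is a dict: "time": time; "joints": joint angles; "joint_vel": joint speeds; "effort": joint torques, N m; "tool_pos": TCP position; "ee_rot": TCP orientation; "wrist_force": force on the tool from outside, world axes, zero at the start; "torque": the same for the moment, N m; "gripper_width": finger opening in mm; "grasp_force": force on a finger pad.
Only numpy, scipy, OpenCV 4.12 (cv2) and the standard library are available. Lean on these libraries where they do the work, as an engineer would, in place of code of your own. Each camera call takes 0.05 s, during which the arm holds its last target. There are 200 camera calls.

## Task

The glue on the key cases is tacky: lift the top case off the pile, leaving the two under it where they are, and lay it flat on the bed of the bench press, inside the four corner stops, and let go of it while the press arm is still locked up. Then flip the safety catch forward, over towards the bed, as far as it goes, pull the press arm down by its handle until the platen sits firmly on the case, and keep holding the handle down: the arm springs up if released, so the job finishes while you are still holding it and pressing. Leave the rivet tin, the bone folder and the swivel hook alone.

Things in the scene. Friction and masses are not known exactly. Their poses are not given: they have to be found in the camera images.
- press: Grey iron bench press, fixed to the table (place and yaw vary). Origin on the table under the middle of the bed; x points from the bed back to the hinge, y to the side of the catch knob (the handle sticks out to -y), z up. Base plate 17 mm high, x -110 to 160, y -70 to 70 mm. Hinge cheeks x 64 to 150, |y| under 37, up to 77 mm high. With the arm up all is open above the bed as far as x = 95 mm.
- bed (a point): Middle of the top of the bed, an aluminium block 96 x 82 mm, 30 mm above the table; axes as press. Four L-shaped corner stops, 4 mm high and 4 mm thick, leave 70 mm (x) by 55 mm (y) clear for one case, its long side along x, either end forward, stud up. Between the stops the sides are open for fingers, 46 mm wide on the long sides.
- press_arm_hinge (a point): Middle of the press arm's hinge axis (x 125, y 0, z 58 mm of press); the axis runs along the press's y.
- press_arm (a joint): Angle of the press arm (rad): 0 is up, leaning 10 degrees back past the vertical; it grows as the arm swings forward and down, about 1.745 with the platen on a case, 1.79 at its stop on an empty bed. While the catch is locked it moves only 0.05. A spring lifts it: about 4 N at the handle near the bottom; each further 1 N there presses the case with 1.7 N.
- handle: Black round grip on the end of the press arm, 19 mm thick, 88 mm long, level, along the press's y (as its own y), on the press's -y side. Origin on its axis, 56 mm from the arm's middle; the grip runs from y -48 to 40 mm of it. 217 mm from the hinge axis: arm up 63 mm behind it and 265 mm over the table, arm down 215 mm before it and 84 mm high. Pinched from above it can turn in the fingers.
- platen: Rubber-faced pressing plate under the press arm, 58 x 44 x 12 mm, 125 mm from the hinge. Origin in the middle of its rubber face, z pointing into the plate.
- catch (a joint): Angle of the safety catch (rad): 0 to 0.1 at the start is locked, the thumb lever leaning some 30 degrees back to the hinge side; it grows as the lever is flipped forward (to the press's -x), 1.25 at its stop. The arm is free from about 0.6. It stays where it is left; about 1 N at the knob moves it.
- catch_knob (a point): Centre of the black ball, 20 mm across, on the end of the catch's thumb lever (a rod 9 mm thick), beside the base plate on the press's +y side. 60 mm from the catch pivot; 82 mm above the table when locked, 75 mm when flipped.
- catch_pivot (a point): Point on the axis of the catch's shaft at the foot of the thumb lever (x 89, y 92, z 30 mm of press); the axis runs along the press's y. The shaft's bearing block at y = 62 mm is 43 mm high.
- case_top: Key case on top of the pile, black firm leather, 47 (x) x 62 (y) x 14 mm, 13 mm without the stud, about 50 g. Origin in the middle of its underside, z up. Bottom leaf 4 mm thick, 46 x 62 mm; narrower core; top leaf 47 x 60 mm, from 9 to 13 mm high.
- case_middle: Same kind of key case, second in the pile, its underside 13 mm above the table. The three lie on each other within about 3 mm and 6 degrees.
- case_bottom: Same kind of key case, lowest in the pile, on the table. The pile stands to the right or to the left of the press.
- rivet_tin: Bystander: round aluminium tin, 56 mm across, 29 mm high, on the other side of the press from the pile; origin under its middle.
- bone_folder: Bystander: pale flat bone folder, 153 x 21 x 8 mm, on the table to the far right; origin under its middle, x along it.
- swivel_hook: Bystander: brass swivel hook, 82 x 32 x 8 mm, lying on the table to the right; origin under its middle, x along it.
Not all that is in view belongs to the job. What is shaped like the case_top but blue or grey is not meant.

How it is judged:
By the outcome, as a careful person would: the job done as asked, in the order asked, and still so for the second after the job is handed in, while the arm keeps its last pose, push and grip.
It also fails if it takes over 66 s, if anything falls off the work surface, if the arm or the gripper's body presses on something with over 40 N, if the wrist force passes 120 N, or if a joint passes its speed limit or range.

## Working session

There is one attempt and no reset: what is moved stays moved. The work goes in short steps, Python scripts to look and compute and a tool call to move; the robot and the scene stay as the last step left them, time stands still between calls to the robot, and variables do not carry over. Pictures are saved under pics/ and viewed, at most 10 in all, crops included, and the job is handed in when it is done.

Besides the shell and the picture viewer there is one more tool, called in YAML: its name, and indented under it one key for each argument. arm_command: Moves the arm, as the interface text tells. Its arguments: {"type":"object","properties":{"offset":{"type":"array"},"spin":{"type":"array"},"gripper":{"type":"array"}},"required":["offset","spin","gripper"]}

```bash
mkdir -p pics
cat > h.py <<'E'
import numpy as np, cv2
from cell import env
def K(n):
    c=env.camera_info(n); f=240/np.tan(np.radians(c['fovy'])/2)
    R=cv2.Rodrigues(np.array(c['rvec'],float))[0]; return f,c['cx'],c['cy'],R,np.array(c['tvec'],float)
def ray(n,u,v,z):
    f,cx,cy,R,t=K(n); d=R.T@np.array([(u-cx)/f,(v-cy)/f,1]); o=-R.T@t
    return o+d*(z-o[2])/d[2]
def proj(n,P):
    f,cx,cy,R,t=K(n); p=R@np.array(P,float)+t; return np.array([cx+f*p[0]/p[2],cy+f*p[1]/p[2]])
E
python3 - <<'E'
from h import *
for n in('scene','top'):
    cv2.imwrite(f'pics/{n}0.png',env.get_image(n)[:,:,::-1]); f,cx,cy,R,t=K(n); print(n,f,cx,cy,-R.T@t)
E
```

```text
scene 486.18894624997824 322.4435878387463 239.60189136043743 [-80.1756422  641.38609931 930.64357795]
top 576.3048785801035 327.0281844599332 236.8732587618493 [ 219.56422558  -22.39682422 1542.39657034]
```

View pics/scene0.png

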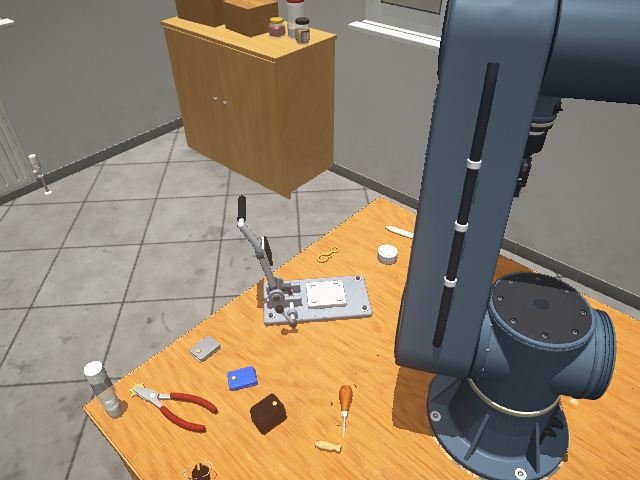

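View pics/top0.png

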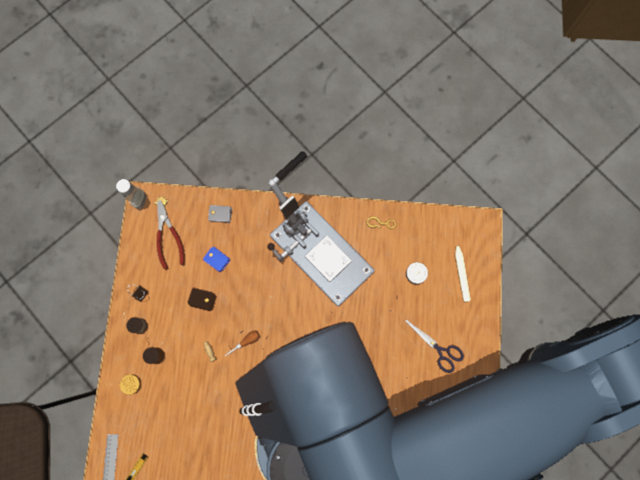

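Candidates, by top-image pixel:
- Dark pile with a stud at (202,299), scene (268,413). This is my choice.
- Blue case at (216,259) and grey case at (219,214). Both are excluded.
- Small dark objects at (140,293), (137,325) and (153,355). They are not piles.

The press bed is at (328,258). I'll check the choice in close crops.

Run:
```python
from h import *
t=cv2.imread('pics/top0.png'); s=cv2.imread('pics/scene0.png')
r=lambda a,x,y,w,h,k:cv2.resize(a[y:y+h,x:x+w],None,fx=k,fy=k,interpolation=cv2.INTER_CUBIC)
A=r(t,182,280,40,40,10); B=r(s,240,385,40,50,8) 
B=r(s,243,388,50,50,8); 
a=np.hstack([A,B]); cv2.imwrite('pics/c1.png',np.clip(a.astype(float)*1.8,0,255).astype('uint8'))
cv2.imwrite('pics/c2.png',r(t,255,190,130,120,5))
```

```text
(no output)
```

View pics/c1.png

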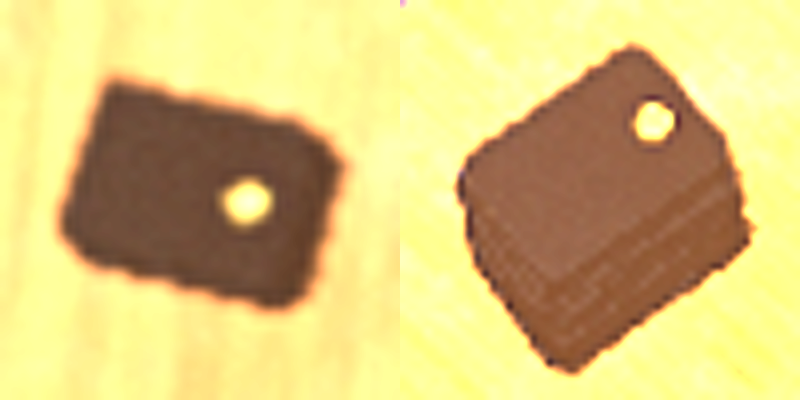

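View pics/c2.png

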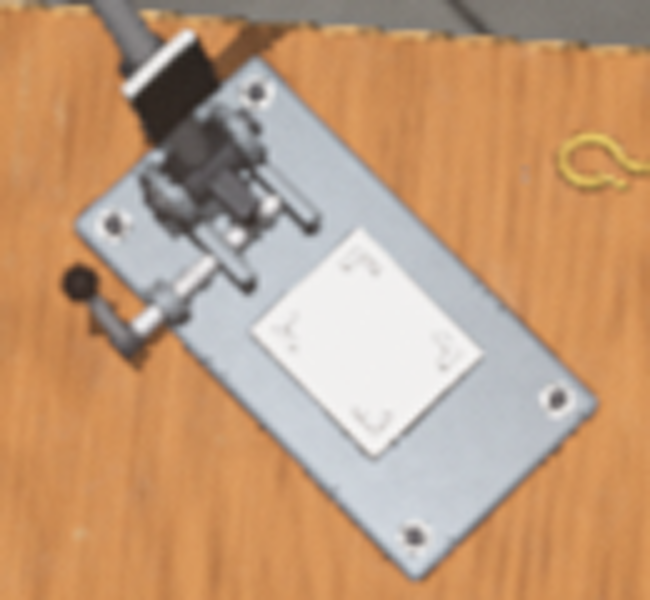

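The crops confirm the dark, brown-black pile with the brass stud. In the top image the press plate corners are at crop (255,58), (597,405), (417,580) and (77,228), and the knob is at (80,284).

```bash
cat > m.py <<'E'
from h import *
from scipy.optimize import least_squares
cp=lambda p,o,k:((np.array(p)+.5)/k-.5)+np.array(o)
# press
obs=[((160,-70,17),(255,58)),((-110,-70,17),(597,405)),((-110,70,17),(417,580)),((160,70,17),(77,228)),
((48,-41,30),(362,228)),((-48,-41,30),(485,352)),((-48,41,30),(375,460)),((48,41,30),(250,330))]
def W(p,q):
    c,s=np.cos(p[2]),np.sin(p[2]); return [p[0]+c*q[0]-s*q[1],p[1]+s*q[0]+c*q[1],q[2]]
f=lambda p:np.concatenate([proj('top',W(p,q))-cp(u,(255,190),5) for q,u in obs])
b=min((least_squares(f,[500,0,a]) for a in(0,1.5,3,-1.5)),key=lambda r:r.cost)
press=b.x
# case top, z 39 top leaf 47x60; 
cob=[('top',cp(u,(182,280),10)) for u in [(110,76),(350,142),(300,312),(57,247)]]
sob=[('scene',cp(u,(243,388),8)) for u in [(232,43),(337,140),(158,278),(63,170)]]
if __name__=='__main__':
    print('press',press,np.degrees(press[2]),b.cost); print(np.round(b.fun,1))
    print('knob',ray('top',*cp((80,284),(255,190),5),82))
    l=np.radians(-30); print('knob model',W(press,(89+60*np.sin(np.radians(30)),92,82)))
    for n,u in cob+sob: print(n,u,ray(n,*u,39))
    print('stud',ray('top',*cp((247,202),(182,280),10),40),ray('scene',*cp((255,122),(243,388),8),40))
E
python3 m.py; python3 -c "
from h import *
s=env.sense();print(s['time'],s['tool_pos'],s['ee_rot'],s['joints'])"
```

```text
press [474.57639654 -17.12756146   0.8161723 ] 46.76322829996955 4.490165897654105
[ 0.3 -1.2  1.6 -0.3  0.   1.2 -1.6 -0.5 -0.3 -0.2  0.2  0.4  0.   0.1
 -0.1  0.3]
knob [489.37800307 132.29623613  82.        ]
knob model [np.float64(489.0684774357312), np.float64(132.58876894514867), 82]
top [192.55 287.15] [379.24416469 333.33387114  39.        ]
top [216.55 293.75] [365.04034721 269.18112192  39.        ]
top [211.55 310.75] [320.42385198 278.30828618  39.        ]
top [187.25 304.25] [334.1488469  342.85105607  39.        ]
scene [271.5625 392.9375] [368.71491009 280.49081845  39.        ]
scene [284.6875 405.0625] [328.72161387 282.87581327  39.        ]
scene [262.3125 422.3125] [336.13221564 338.58205141  39.        ]
scene [250.4375 408.8125] [375.41703313 333.71858343  39.        ]
stud [348.07935425 294.39022405  40.        ] [347.63831493 293.16295702  40.        ]
0.1 [ 222.2044553  -447.58568505  230.88775234] [-4.63567785e-04  9.73575509e-01  2.28364848e-01 -1.02346109e-04] [-1.10999964e+00  2.13286189e-01 -3.49667798e-02  1.32349274e+00
  1.24427938e-05  1.57079732e+00]
```

arm_command:
  offset:
    - [1.8,3.5,0]
    - [1.8,3.5,0]
    - [1.8,3.5,0]
    - [1.8,3.5,0]
    - [1.8,3.5,0]
    - [1.8,3.5,0]
    - [1.8,3.5,0]
    - [1.8,3.5,0]
    - [1.8,3.5,0]
    - [1.8,3.5,0]
    - [-0.5,4,0]
    - [-0.5,4,0]
    - [-0.5,4,0]
    - [-0.5,4,0]
    - [-0.5,4,0]
    - [-0.5,4,0]
    - [-0.5,4,0]
    - [-0.5,4,0]
    - [-0.5,4,0]
    - [-0.5,4,0]
  spin: [2.7,2.7,2.7,2.7,2.7,2.7,2.7,2.7,2.7,2.7,2.7,2.7,2.7,2.7,2.7,2.7,2.7,2.7,2.7,2.7]
  gripper: [8.5,8.5,8.5,8.5,8.5,8.5,8.5,8.5,8.5,8.5,8.5,8.5,8.5,8.5,8.5,8.5,8.5,8.5,8.5,8.5]

```text
time: 2.1
tool_pos: [351.6, 303.8, 231.1]
ee_rot: [0.0, 0.763, 0.646, -0.0]
wrist_force: [1.2, 0.7, -0.3]
gripper_width: 84.9
grasp_force: 0.0
```

arm_command:
  offset:
    - [0,0,-3]
    - [0,0,-3]
    - [0,0,-2]
    - [0,0,0]
  spin: [0,0,0,0]
  gripper: [8.5,8.5,8.5,8.5]

```text
time: 2.5
tool_pos: [350.9, 301.1, 148.9]
ee_rot: [0.0, 0.764, 0.646, -0.002]
wrist_force: [-0.5, 0.3, 0.3]
gripper_width: 85.0
grasp_force: 0.0
```

```bash
cat >> h.py <<'E'
def wray(u,v,z,c):
    f=240/np.tan(np.radians(c['fovy'])/2); R=cv2.Rodrigues(np.array(c['rvec'],float))[0]; o=-R.T@np.array(c['tvec'],float)
    x,y=(u-c['cx'])/f,(v-c['cy'])/f; r=np.hypot(x,y); s=np.sin(r)/r if r else 1
    d=R.T@np.array([x*s,y*s,np.cos(r)]); return o+d*(z-o[2])/d[2]
E
python3 - <<'E'
from h import *; import json
c=env.camera_info('wrist'); im=env.get_image('wrist')[:,:,::-1]
json.dump({k:(np.array(v).tolist()) for k,v in c.items()},open('w1.json','w')); print(c, env.sense()['joints'])
im=np.clip(im*1.6,0,255).astype('uint8')
cv2.imwrite('pics/w1.png',im)
E
```

```text
{'fovy': 65.70646984690485, 'cx': 317.6299731196476, 'cy': 241.52919523331832, 'rvec': array([-2.7998991 ,  0.23311748,  0.04348319]), 'tvec': array([-295.06228059,  319.14645612,  420.05076536])} [ 7.08904221e-01  1.71852651e-01 -2.91501256e-01  1.10980326e+00
 -2.20891571e-06  2.44720874e+00]
```

View pics/w1.png

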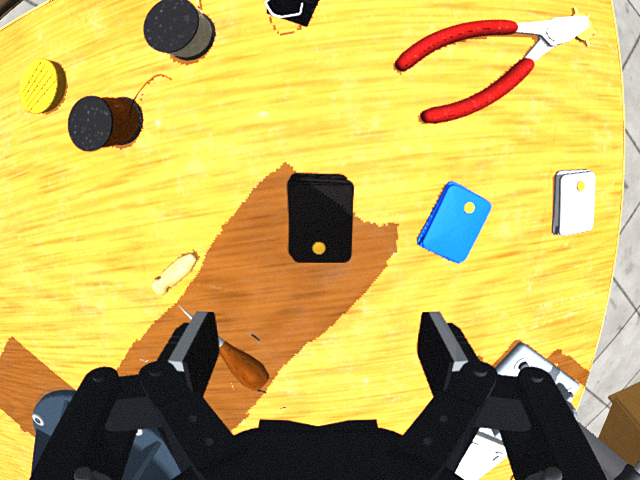

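The wrist picture shows the black pile at (320,220), with the top face at about x 289–353 and y 181–262. I'll enlarge it.

Run:
```python
import cv2,numpy as np
a=cv2.imread('pics/w1.png')[165:275,275:375].astype(float)
a=cv2.resize(np.clip(a*2.2+10,0,255).astype('uint8'),None,fx=5.4,fy=5.4,interpolation=cv2.INTER_CUBIC); cv2.imwrite('pics/w1c.png',a)
```

```text
(no output)
```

View pics/w1c.png

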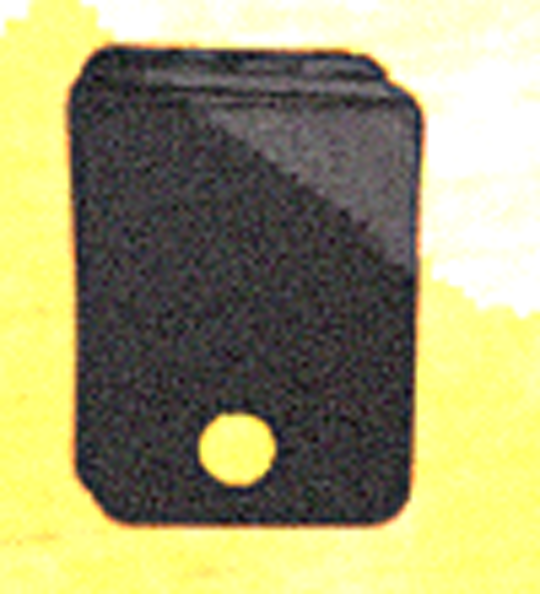

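Run:
```python
from h import *; import json
c=json.load(open('w1.json'))
P=[wray((u+.5)/5.4-.5+275,(v+.5)/5.4-.5+165,39,c)[:2] for u,v in [(70,97),(423,104),(411,525),(78,524),(237,450)]]
P=np.array(P);print(P.round(1),P[:4].mean(0))
for i in range(4):
    d=P[(i+1)%4]-P[i]; print(np.hypot(*d),np.degrees(np.arctan2(d[1],d[0])))
```

```text
[[336.1 343.5]
 [380.4 335.2]
 [370.8 278.1]
 [326.1 285.7]
 [349.2 292.7]] [353.32870402 310.6227492 ]
45.08952895636056 -10.632856964644462
57.907426146901344 -99.55968231733921
45.377061630256 170.32272004956891
58.65953180046844 80.15183662862532
```

arm_command:
  offset:
    - [0.2,0.9,-2]
    - [0,0,-3]
    - [0,0,-2.5]
    - [0,0,-1.5]
    - [0,0,0]
    - [0,0,0]
  spin: [0,0,0,0,0,0]
  gripper: [8.5,8.5,8.5,8.5,8.5,8.5]

```text
time: 3.15
tool_pos: [355.0, 311.6, 62.6]
ee_rot: [-0.0, 0.764, 0.645, 0.001]
wrist_force: [-0.4, 0.2, 0.8]
gripper_width: 85.0
grasp_force: 0.0
```

arm_command:
  offset:
    - [-0.1,0,-1.5]
    - [0,0,-1.2]
    - [0,0,-1.0]
    - [0,0,0]
    - [0,0,0]
    - [0,0,0]
    - [0,0,0]
    - [0,0,0]
  spin: [0,0,0,0,0,0,0,0]
  gripper: [8.5,8.5,8.5,6.5,5.3,5.3,5.3,5.3]

```text
time: 3.95
tool_pos: [353.5, 311.4, 24.7]
ee_rot: [-0.0, 0.764, 0.645, 0.0]
wrist_force: [-0.1, -0.8, -0.4]
gripper_width: 53.2
grasp_force: 0.0
```

Run:
```python
from h import *
im=env.get_image('wrist')[:,:,::-1]; s=env.get_image('scene')[:,:,::-1]
a=cv2.resize(im[190:400,180:460],(800,600))
b=cv2.resize(s[370:450,220:320],(800,640))[:600]
a=np.hstack([cv2.resize(a,(400,300)),cv2.resize(b,(400,300))])
a=np.hstack([cv2.resize(im[220:400,240:400],(400,450)),cv2.resize(s[365:446,230:302],(400,450))])
cv2.imwrite('pics/g1.png',np.clip(a*1.8,0,255).astype('uint8'))
```

```text
(no output)
```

View pics/g1.png

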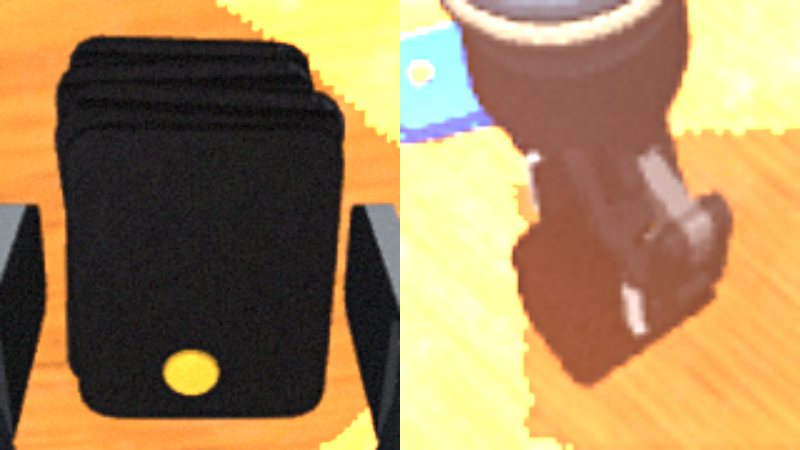

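The fingers straddle the top case evenly. I'll check the fingertip height using the scene view, where the near tip's bottom is at scene pixel (272.3,424.4).

Run:
```python
from h import *
a=np.radians(-9.8); y=np.array([np.cos(a),np.sin(a)]); x=np.array([-y[1],y[0]]); t=np.array([353.5,311.4])
for s in(1,-1):
  for e in(1,-1):
    for w in (26.6,33):
      p=t+s*w*y+e*11*x; print(s,e,w,[proj('scene',[*p,z]).round(1).tolist() for z in(22,26,30,34)])
```

```text
1 1 26.6 [[254.9, 406.1], [254.7, 405.1], [254.5, 404.0], [254.4, 402.9]]
1 1 33 [[253.2, 404.0], [253.0, 402.9], [252.8, 401.9], [252.6, 400.8]]
1 -1 26.6 [[263.7, 400.0], [263.6, 399.0], [263.4, 397.9], [263.3, 396.8]]
1 -1 33 [[262.0, 397.9], [261.8, 396.9], [261.7, 395.8], [261.5, 394.7]]
-1 1 26.6 [[269.7, 424.7], [269.6, 423.6], [269.4, 422.6], [269.3, 421.5]]
-1 1 33 [[271.6, 427.0], [271.4, 426.0], [271.3, 424.9], [271.1, 423.9]]
-1 -1 26.6 [[278.7, 418.2], [278.5, 417.1], [278.4, 416.1], [278.3, 415.0]]
-1 -1 33 [[280.5, 420.4], [280.4, 419.4], [280.3, 418.3], [280.2, 417.3]]
```

arm_command:
  offset:
    - [0,0,0]
    - [0,0,0]
    - [0,0,0]
    - [0,0,0]
    - [0,0,0.2]
    - [0,0,0.2]
    - [0,0,0.3]
    - [0,0,0.3]
    - [0,0,0.5]
    - [0,0,0.5]
    - [0,0,0.5]
    - [0,0,0]
  spin: [0,0,0,0,0,0,0,0,0,0,0,0]
  gripper: [4.0,4.0,4.0,4.0,4.0,4.0,4.0,4.0,4.0,4.0,4.0,4.0]

```text
time: 5.25
tool_pos: [353.7, 311.5, 50.1]
ee_rot: [0.0, 0.764, 0.645, 0.001]
wrist_force: [-1.1, -0.0, -1.1]
gripper_width: 43.1
grasp_force: 60.6
```

Run:
```python
from h import *
im=env.get_image('wrist')[:,:,::-1]; s=env.get_image('scene')[:,:,::-1]
a=np.hstack([cv2.resize(im[180:360,240:400],(400,450)),cv2.resize(s[365:446,230:302],(400,450))])
cv2.imwrite('pics/g2.png',np.clip(a*2.0,0,255).astype('uint8'))
```

```text
(no output)
```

View pics/g2.png

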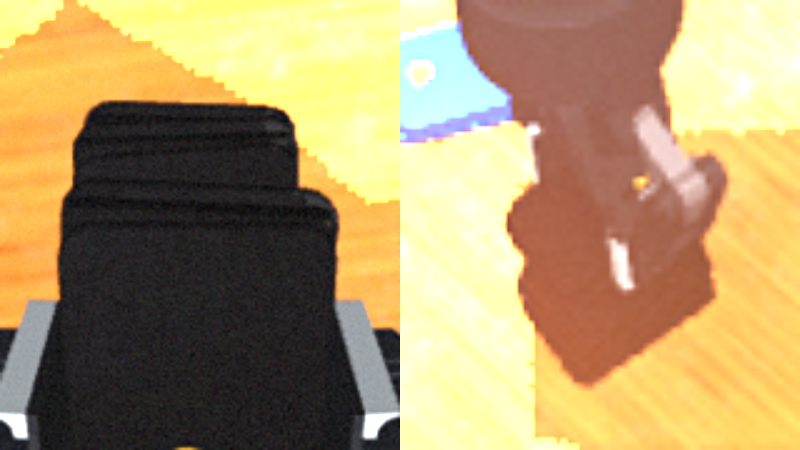

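The top case is lifted and the other two stay in place on the table. Next I'll check where the camera sits relative to the press arm.

Run:
```python
from h import *
c=env.camera_info('wrist');R=cv2.Rodrigues(np.array(c['rvec'],float))[0]; o=-R.T@np.array(c['tvec'],float); s=env.sense()
d=o-np.array(s['tool_pos']); a=np.radians(80.4); print(o,d, 'along toolx',d[0]*np.cos(a)+d[1]*np.sin(a), 'viewdir',R[2], s['joints'])
```

```text
[366.6510518  393.47530251 192.55519142] [ 13.26393241  82.25937897 143.15023665] along toolx 83.31943105978456 viewdir [-0.0535723  -0.31890979 -0.94626981] [ 7.22024205e-01  2.71067160e-01 -4.42257630e-01  8.57191815e-01
  8.51226207e-06  2.46034066e+00]
```

arm_command:
  offset:
    - [0,0,2.5]
    - [0,0,2.5]
    - [0.7,-1.8,2.5]
    - [0.7,-1.8,2.5]
    - [0.7,-1.8,0]
    - [0.7,-1.8,0]
    - [0.7,-1.8,0]
    - [0.7,-1.8,0]
    - [0.7,-1.9,0]
    - [0.7,-1.9,0]
    - [0.7,-1.9,0]
    - [0.7,-1.9,0]
    - [0.7,-1.9,0]
    - [0.7,-1.9,0]
    - [0.7,-1.9,0]
    - [0.7,-1.9,0]
    - [0.7,-1.9,0]
    - [0.7,-1.9,0]
    - [0.4,-1.7,0]
    - [0.4,-1.6,0]
  spin: [6,7.8,7.8,7.8,7.8,7.8,7.8,7.8,7.8,7.8,7.8,7.8,7.8,7.8,7.8,7.8,7.8,7.8,7.8,0]
  gripper: [4,4,4,4,4,4,4,4,4,4,4,4,4,4,4,4,4,4,4,4]

```text
time: 7.35
tool_pos: [473.3, -20.7, 149.0]
ee_rot: [-0.0, -0.399, 0.917, 0.0]
wrist_force: [0.1, 0.2, -0.7]
gripper_width: 43.1
grasp_force: 60.9
```

arm_command:
  offset:
    - [0,0,0]
    - [0,0,0]
  spin: [0,0]
  gripper: [4,4]

```text
time: 7.55
tool_pos: [473.1, -19.7, 149.1]
ee_rot: [-0.0, -0.397, 0.918, 0.0]
wrist_force: [0.5, 0.2, -0.7]
gripper_width: 43.0
grasp_force: 60.9
```

Run:
```python
from m import *
s=env.sense(); print(s['tool_pos'],s['joints'],s['gripper_width'])
from scipy.spatial.transform import Rotation as Ro
q=s['ee_rot'];M=Ro.from_quat([q[1],q[2],q[3],q[0]]).as_matrix();print(M.round(3),np.degrees(np.arctan2(M[1,0],M[0,0])))
print('target',W(press,(-1,0,0)))
```

```text
[473.10594529 -19.72989807 149.05070685] [-4.18262252e-02  1.91472107e-01 -2.71658256e-01  1.10818362e+00
  2.21242318e-04 -8.57440589e-01] 43.005008400218834
[[-0.685 -0.728 -0.001]
 [-0.728  0.685  0.   ]
 [ 0.     0.001 -1.   ]] -133.26873990202964
target [np.float64(473.89138173728634), np.float64(-17.856090608643456), 0]
```

arm_command:
  offset:
    - [0.1,0.2,-3]
    - [0,0,-3]
    - [0,0,-2.5]
    - [0,0,-1.5]
    - [0,0,-0.7]
    - [0,0,0]
    - [0,0,0]
  spin: [0,0,0,0,0,0,0]
  gripper: [4,4,4,4,4,4,4]

```text
time: 8.25
tool_pos: [474.7, -17.5, 43.0]
ee_rot: [0.0, -0.397, 0.918, -0.0]
wrist_force: [0.1, 1.1, -0.6]
gripper_width: 42.8
grasp_force: 60.9
```

Run:
```python
from h import *
im=env.get_image('wrist')[:,:,::-1]; s=env.get_image('scene')[:,:,::-1]
a=np.hstack([cv2.resize(im[200:400,220:420],(400,400)),cv2.resize(s[265:335,285:355],(400,400))])
cv2.imwrite('pics/p1.png',np.clip(a*1.2,0,255).astype('uint8'))
```

```text
(no output)
```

View pics/p1.png

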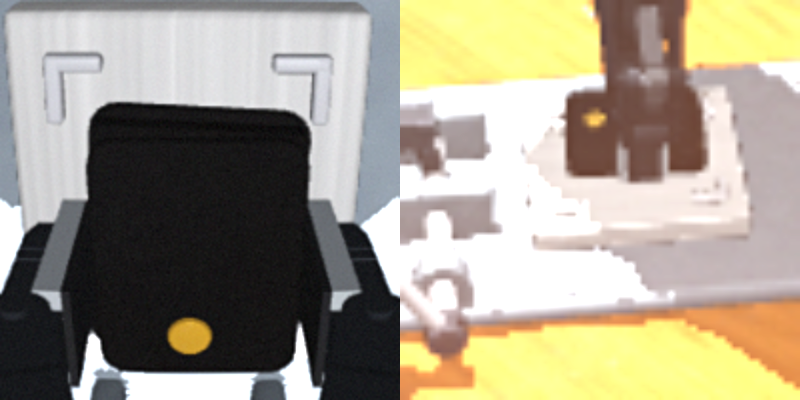

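The case is over the bed but slightly turned, and a little to the +y side of the stops. I'll measure both in this frame.

Run:
```python
from m import *
c=env.camera_info('wrist'); s=env.sense(); g=lambda u,v,z:wray(u/2+220,v/2+200,z,c)[:2]
yaw=press[2]; X=np.array([np.cos(yaw),np.sin(yaw)]);Y=np.array([-X[1],X[0]])
pr=lambda n,p:print(n,((p-press[:2])@X).round(1),((p-press[:2])@Y).round(1))
for n,u,v,z in [('stopL',63,72,34),('stopR',312,72,34),('caseFL',92,140,57.5),('caseFR',310,150,57.5),('caseNR',297,370,57.5),('caseNL',102,370,57.5),('bedL',8,8,30),('bedR',367,12,30)]: pr(n,g(u,v,z))
pr('tcp',np.array(s['tool_pos'][:2]))
```

```text
stopL -34.5 -29.1
stopR -34.6 25.1
caseFL -28.6 -19.8
caseFR -26.6 21.7
caseNR 28.5 22.8
caseNL 28.5 -21.2
bedL -48.0 -41.5
bedR -47.2 37.4
tcp -0.1 -0.7
```

arm_command:
  offset:
    - [0.2,-0.2,0]
    - [0,0,-0.5]
    - [0,0,-0.5]
    - [0,0,-0.2]
    - [0,0,-0.1]
    - [0,0,0]
    - [0,0,0]
  spin: [0,0,0,0,0,0,0]
  gripper: [4,4,4,4,4,4,4]

```text
time: 9.05
tool_pos: [476.1, -19.9, 29.6]
ee_rot: [-0.0, -0.397, 0.918, -0.0]
wrist_force: [-7.1, -0.6, 14.9]
gripper_width: 43.2
grasp_force: 67.2
```

arm_command:
  offset:
    - [0,0,0.05]
    - [0,0,0]
    - [0,0,0]
    - [0,0,0]
    - [0,0,2]
    - [0,0,3]
    - [0,0,3]
    - [0,0,2]
    - [0,0,0]
  spin: [0,0,0,0,0,0,0,0,0]
  gripper: [5.2,5.8,6,6,6,6,6,6,6]

```text
time: 9.95
tool_pos: [477.9, -19.9, 132.3]
ee_rot: [0.002, -0.397, 0.918, -0.001]
wrist_force: [0.3, 0.5, -0.9]
gripper_width: 60.1
grasp_force: 0.0
```

Run:
```python
from h import *
import json
c=env.camera_info('wrist'); im=env.get_image('wrist')[:,:,::-1]; s=env.get_image('scene')[:,:,::-1]
json.dump({k:(np.array(v).tolist()) for k,v in c.items()},open('w2.json','w')); t=np.array(env.sense()['tool_pos'])
cv2.imwrite('pics/raw2.png',im);cv2.imwrite('pics/raws2.png',s)
a=np.hstack([cv2.resize(im[140:340,215:415],(500,500)),cv2.resize(s[270:330,290:350],(300,500),interpolation=cv2.INTER_CUBIC)])
cv2.imwrite('pics/p2.png',np.clip(a*1.2+15,0,255).astype('uint8')); print(t)
```

```text
[476.45557596 -19.84251048 129.69459033]
```

View pics/p2.png

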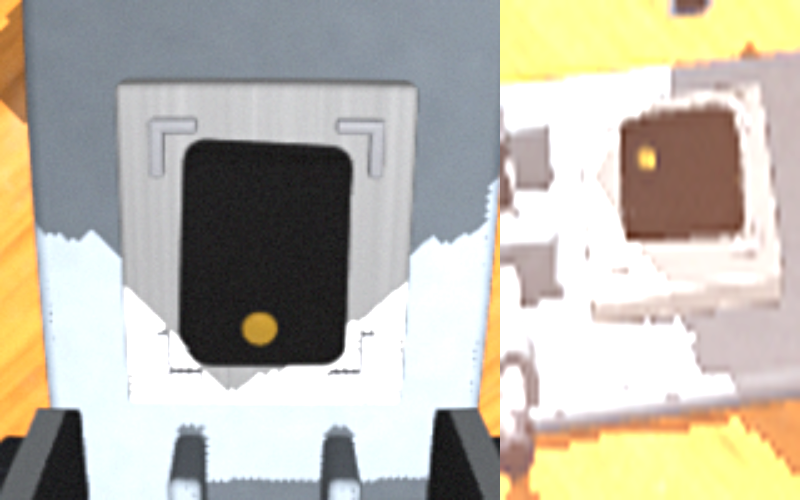

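The case lies flat between the four stops. A quick numeric check of the margins, plus the push points for the catch and handle.

Run:
```python
from m import *; import json
c=json.load(open('w2.json')); g=lambda u,v,z:wray(u/2.5+215,v/2.5+140,z,c)[:2]
yaw=press[2]; X=np.array([np.cos(yaw),np.sin(yaw)]);Y=np.array([-X[1],X[0]])
for n,u,v,z in [('sFL',163,134,34),('sFR',371,134,34),('sN',190,371,34),('sN',350,371,34),('FL',184,141,43),('FR',353,147,43),('NR',345,366,43),('NL',180,363,43)]:
    p=g(u,v,z)-press[:2]; print(n,(p@X).round(1),(p@Y).round(1))
for n,q in [('behind knob',(146,92,0)),('end push',(64,92,0)),('handle up',(188,-60,265)),('handle down',(-90,-60,84))]: print(n,np.round(W(press,q),1))
```

```text
sFL -34.3 -29.0
sFR -34.5 26.3
sN 35.2 -23.3
sN 35.1 23.0
FL -34.3 -22.7
FR -32.9 20.6
NR 29.1 20.6
NL 28.3 -25.3
behind knob [507.6 152.3   0. ]
end push [451.4  92.5   0. ]
handle up [647.1  78.7 265. ]
handle down [ 456.6 -123.8   84. ]
```

arm_command:
  offset:
    - [-1.8,1.7,0.5]
    - [-1.8,1.7,0]
    - [-1.8,1.7,0]
    - [-1.7,1.7,0]
    - [2.1,2.1,0]
    - [2.1,2.1,0]
    - [2.1,2.2,0]
    - [2.1,2.2,0]
    - [2.1,2.1,0]
    - [0,0,0]
    - [0,0,-2.5]
    - [0,0,-2.5]
    - [0,0,-2]
    - [0,0,0]
  spin: [0,0,0,0,0,0,0,0,0,0,0,0,0,0]
  gripper: [3,0,0,0,0,0,0,0,0,0,0,0,0,0]

```text
time: 11.45
tool_pos: [507.7, 154.1, 61.6]
ee_rot: [-0.003, -0.397, 0.918, 0.0]
wrist_force: [0.2, -0.3, 0.5]
gripper_width: -0.3
grasp_force: 0.0
```

arm_command:
  offset:
    - [-0.6,-0.65,0.3]
    - [-0.6,-0.65,0.3]
    - [-0.6,-0.65,0]
    - [-0.6,-0.65,0]
    - [-0.6,-0.65,0]
    - [-0.6,-0.65,0]
    - [-0.6,-0.65,0]
    - [0,0,0]
  spin: [0,0,0,0,0,0,0,0]
  gripper: [0,0,0,0,0,0,0,0]

```text
time: 12.25
tool_pos: [467.3, 108.8, 70.7]
ee_rot: [-0.0, -0.397, 0.918, -0.0]
wrist_force: [0.3, -0.0, -0.4]
gripper_width: 0.1
grasp_force: 0.0
```

arm_command:
  offset:
    - [-0.3,-0.32,0]
    - [-0.3,-0.32,0]
    - [0,0,0]
  spin: [0,0,0]
  gripper: [0,0,0]

```text
time: 12.55
tool_pos: [461.9, 103.0, 70.7]
ee_rot: [-0.0, -0.397, 0.918, -0.0]
wrist_force: [0.4, -0.2, -0.4]
gripper_width: -0.5
grasp_force: 0.0
```

arm_command:
  offset:
    - [-0.3,-0.32,0]
    - [-0.3,-0.32,0]
    - [0,0,0]
  spin: [0,0,0]
  gripper: [0,0,0]

```text
time: 12.85
tool_pos: [456.6, 97.1, 71.0]
ee_rot: [0.001, -0.397, 0.918, 0.0]
wrist_force: [2.6, 4.9, -2.2]
gripper_width: 0.2
grasp_force: 2.5
```

Run:
```python
from m import *
p=np.array(env.sense()['tool_pos'][:2])-press[:2];y=press[2]
print(p@[np.cos(y),np.sin(y)],p@[-np.sin(y),np.cos(y)])
for n in('scene','top'):
    im=env.get_image(n)[:,:,::-1]; cv2.imwrite(f'pics/k_{n}.png',im)
    for a in(0,.6,1.0,1.25):
        th=np.radians(30)-a; q=W(press,(89+60*np.sin(th),92,30+60*np.cos(th))); u=proj(n,q); print(n,a,u.round(1),im[int(u[1]+.5),int(u[0]+.5)])
```

```text
70.89641440651872 91.33350143657977
scene 0 [278.9 309.6] [246 242 241]
scene 0.6 [293.7 306.1] [ 95  95 110]
scene 1.0 [303.6 307.2] [124 126 139]
scene 1.25 [309.  309.2] [60 68 94]
top 0 [270.5 246.5] [113  99  86]
top 0.6 [279.4 255.5] [109  96  82]
top 1.0 [285.7 262.3] [108  96  83]
top 1.25 [289.2 266.2] [107  94  82]
```

arm_command:
  offset:
    - [-0.15,-0.16,0]
    - [0,0,0]
  spin: [0,0]
  gripper: [0,0]

```text
time: 13.15
tool_pos: [456.3, 96.6, 71.3]
ee_rot: [0.002, -0.397, 0.918, 0.001]
wrist_force: [9.4, 12.7, -8.4]
gripper_width: -0.1
grasp_force: 7.8
```

arm_command:
  offset:
    - [0.3,0.3,0]
    - [0,0,2]
    - [0,0,3]
    - [0,0,3]
    - [0,0,3]
    - [0,0,3]
    - [0,0,3]
    - [0,0,3]
    - [0,0,3]
    - [0,0,0]
  spin: [0,0,0,0,0,0,0,0,0,0]
  gripper: [0,0,0,0,0,0,0,0,0,0]

```text
time: 14.15
tool_pos: [458.8, 98.3, 304.2]
ee_rot: [0.002, -0.397, 0.918, -0.001]
wrist_force: [0.4, -0.4, -0.4]
gripper_width: 0.2
grasp_force: 0.0
```

arm_command:
  offset:
    - [1.5,-0.2,0]
    - [1.5,-0.2,0]
    - [1.5,-0.2,0]
    - [1.5,-0.2,0]
    - [1.5,-0.2,0]
    - [1.5,-0.2,0]
    - [1.5,-0.2,0]
    - [1.5,-0.2,0]
    - [1.5,-0.2,0]
    - [1.5,-0.2,0]
    - [1.5,-0.1,0]
    - [1.5,0,0]
    - [0,0,0]
    - [0,0,0]
  spin: [-7.5,-7.5,-7.5,-7.5,-7.5,-7.5,-7.5,-7.5,-7.5,-7.5,-7.5,-7.5,0,0]
  gripper: [0,0,0,0,0,0,0,0,6,6,6,6,6,6]

```text
time: 15.55
tool_pos: [637.6, 77.1, 299.9]
ee_rot: [-0.001, 0.367, 0.93, -0.0]
wrist_force: [0.6, -0.6, -0.4]
gripper_width: 59.7
grasp_force: 0.0
```

```bash
cat > st.py <<'E'
from m import *
s=env.sense();p=np.array(s['tool_pos'])-[*press[:2],0];y=press[2]
F=s['wrist_force'];r=lambda v:np.round([v[0]*np.cos(y)+v[1]*np.sin(y),-v[0]*np.sin(y)+v[1]*np.cos(y),v[2]],1)
print('press frame tcp',r(p),'F',r(F),'joints',np.round(s['joints'],2),s['time'],s['tool_pos'],s['gripper_width'])
E
python3 st.py
python3 - <<'E'
from m import *
im=env.get_image('top');cv2.imwrite('pics/t3.png',im[:,:,::-1])
t=cv2.imread('pics/top0.png')
for z in(0,.05):
  a=np.radians(10)-z
  for yy in(-104,-16): print(z,proj('top',W(press,(125+217*np.sin(a+np.radians(6.7)),yy,265))))
E
```

```text
press frame tcp [180.3 -54.2 299.9] F [ 0.  -0.8 -0.4] joints [ 0.12  0.56  0.64  1.66 -0.    0.87] 15.55 [637.57766457  77.12215408 299.93623817] 59.696861250134994
0 [304.78976537 153.84333501]
0 [277.19875236 178.96107065]
0.05 [307.88627027 156.91472274]
0.05 [280.29324828 182.08986055]
```

arm_command:
  offset:
    - [1.0,0.2,0]
    - [0,0,-1.5]
    - [0,0,-1.5]
    - [0,0,-1]
    - [0,0,-1]
    - [0,0,0]
  spin: [0,0,0,0,0,0]
  gripper: [6,6,6,6,6,6]

```text
time: 16.2
tool_pos: [646.7, 79.2, 249.9]
ee_rot: [-0.001, 0.367, 0.93, -0.0]
wrist_force: [-0.6, -0.3, 0.4]
gripper_width: 59.8
grasp_force: 0.0
```

```bash
python3 st.py
```

```text
press frame tcp [188.1 -59.4 249.9] F [-0.6  0.3  0.4] joints [ 0.12  0.56  0.51  1.53 -0.    0.87] 16.2 [646.65895342  79.205541   249.92036448] 59.81988576080126
```

arm_command:
  offset:
    - [0,0,0]
    - [0,0,0]
    - [0,0,0]
    - [0,0,0]
    - [0,0,0]
    - [0,0,0]
  spin: [0,0,0,0,0,0]
  gripper: [1,1,1,1,1,1]

```text
time: 16.8
tool_pos: [648.1, 79.4, 251.6]
ee_rot: [0.001, 0.368, 0.93, 0.0]
wrist_force: [-0.0, 0.5, 6.6]
gripper_width: 17.1
grasp_force: 58.6
```

```bash
python3 st.py
python3 - <<'E'
import numpy as np
# arc of handle: hinge (125,58), r 217; start angle from vertical
a0=np.arctan2(63,207); c,s=np.cos(.8161723),np.sin(.8161723)
prev=None
for k in range(0,36):
    a=a0-k*0.05; x=125+217*np.sin(a); z=58+217*np.cos(a)
    if prev: dx,dz=x-prev[0],z-prev[1]; print(k,[round(float(v)/10,2) for v in(dx*c,dx*s,dz)],round(x),round(z))
    prev=(x,z)
E
```

```text
press frame tcp [189.2 -60.3 251.6] F [0.3 0.4 6.6] joints [0.12 0.56 0.52 1.53 0.   0.88] 16.8 [648.12859948  79.41978836 251.62191347] 17.056148108333264
1 [-0.72, -0.76, 0.29] 178 268
2 [-0.73, -0.77, 0.24] 167 271
3 [-0.73, -0.78, 0.18] 156 273
4 [-0.74, -0.78, 0.13] 146 274
5 [-0.74, -0.79, 0.08] 135 275
6 [-0.74, -0.79, 0.02] 124 275
7 [-0.74, -0.79, -0.03] 113 275
8 [-0.74, -0.79, -0.09] 102 274
9 [-0.74, -0.78, -0.14] 92 272
10 [-0.73, -0.78, -0.19] 81 270
11 [-0.72, -0.77, -0.25] 70 268
12 [-0.71, -0.76, -0.3] 60 265
13 [-0.7, -0.75, -0.35] 50 262
14 [-0.69, -0.73, -0.4] 40 257
15 [-0.68, -0.72, -0.45] 30 253
16 [-0.66, -0.7, -0.5] 20 248
17 [-0.64, -0.68, -0.55] 11 242
18 [-0.62, -0.66, -0.59] 2 237
19 [-0.6, -0.64, -0.64] -7 230
20 [-0.58, -0.61, -0.68] -16 223
21 [-0.55, -0.59, -0.72] -24 216
22 [-0.53, -0.56, -0.76] -31 208
23 [-0.5, -0.53, -0.8] -39 200
24 [-0.47, -0.5, -0.84] -46 192
25 [-0.44, -0.47, -0.87] -52 183
26 [-0.41, -0.44, -0.9] -58 174
27 [-0.38, -0.41, -0.93] -64 165
28 [-0.35, -0.37, -0.96] -69 156
29 [-0.32, -0.34, -0.98] -73 146
30 [-0.28, -0.3, -1.0] -78 136
31 [-0.25, -0.26, -1.02] -81 125
32 [-0.21, -0.23, -1.04] -84 115
33 [-0.18, -0.19, -1.05] -87 105
34 [-0.14, -0.15, -1.07] -89 94
35 [-0.1, -0.11, -1.07] -91 83
```

arm_command:
  offset:
    - [-0.72,-0.76,0.29]
    - [-0.73,-0.77,0.24]
    - [-0.73,-0.78,0.18]
    - [-0.74,-0.78,0.13]
    - [-0.74,-0.79,0.08]
    - [0,0,0]
  spin: [0,0,0,0,0,0]
  gripper: [1,1,1,1,1,1]

```text
time: 17.4
tool_pos: [611.5, 40.5, 261.9]
ee_rot: [0.001, 0.368, 0.93, 0.001]
wrist_force: [0.5, 4.7, 12.6]
gripper_width: 16.6
grasp_force: 62.2
```

```bash
python3 st.py
```

```text
press frame tcp [135.8 -60.3 261.9] F [ 3.8  2.9 12.6] joints [0.07 0.46 0.38 1.49 0.   0.82] 17.4 [611.53039304  40.46688984 261.91819614] 16.64970595497232
```

arm_command:
  offset:
    - [-0.74,-0.79,0.1]
    - [-0.74,-0.79,-0.03]
    - [-0.74,-0.79,-0.09]
    - [-0.74,-0.78,-0.14]
    - [-0.73,-0.78,-0.19]
    - [-0.72,-0.77,-0.25]
    - [-0.71,-0.76,-0.3]
    - [-0.7,-0.75,-0.35]
    - [-0.69,-0.73,-0.4]
    - [-0.68,-0.72,-0.45]
    - [-0.66,-0.7,-0.5]
    - [-0.64,-0.68,-0.55]
    - [-0.62,-0.66,-0.59]
    - [0,0,0]
  spin: [0,0,0,0,0,0,0,0,0,0,0,0,0,0]
  gripper: [1,1,1,1,1,1,1,1,1,1,1,1,1,1]

```text
time: 18.8
tool_pos: [518.9, -57.8, 222.3]
ee_rot: [-0.0, 0.369, 0.93, -0.001]
wrist_force: [-2.5, 0.1, 7.6]
gripper_width: 17.0
grasp_force: 62.7
```

```bash
python3 st.py
```

```text
press frame tcp [  0.7 -60.1 222.3] F [-1.7  1.9  7.6] joints [-0.11  0.26  0.    1.32 -0.    0.64] 18.8 [518.88149674 -57.75799671 222.30887234] 16.957501821611796
```

arm_command:
  offset:
    - [-0.6,-0.64,-0.64]
    - [-0.58,-0.61,-0.68]
    - [-0.55,-0.59,-0.72]
    - [-0.53,-0.56,-0.76]
    - [-0.5,-0.53,-0.8]
    - [-0.47,-0.5,-0.84]
    - [-0.44,-0.47,-0.87]
    - [-0.41,-0.44,-0.9]
    - [-0.38,-0.41,-0.93]
    - [-0.35,-0.37,-0.96]
    - [-0.32,-0.34,-0.98]
    - [-0.28,-0.3,-1.0]
    - [-0.25,-0.26,-1.02]
    - [-0.21,-0.23,-1.04]
    - [-0.18,-0.19,-1.05]
    - [0,0,0]
  spin: [0,0,0,0,0,0,0,0,0,0,0,0,0,0,0,0]
  gripper: [1,1,1,1,1,1,1,1,1,1,1,1,1,1,1,1]

```text
time: 20.4
tool_pos: [459.2, -121.1, 89.6]
ee_rot: [-0.0, 0.368, 0.93, 0.0]
wrist_force: [3.8, 5.3, 3.6]
gripper_width: 17.1
grasp_force: 62.1
```

```bash
python3 st.py
```

```text
press frame tcp [-86.3 -60.   89.6] F [6.4 0.8 3.6] joints [-0.26  0.24 -0.37  0.96  0.    0.5 ] 20.4 [ 459.20464217 -121.10931641   89.57541024] 17.051033117383707
```

arm_command:
  offset:
    - [-0.05,-0.05,-0.7]
    - [-0.05,-0.05,-0.6]
    - [0,0,-0.3]
    - [0,0,-0.2]
    - [0,0,0]
    - [0,0,0]
  spin: [0,0,0,0,0,0]
  gripper: [1,1,1,1,1,1]

```text
time: 21.0
tool_pos: [457.5, -123.1, 72.4]
ee_rot: [-0.0, 0.369, 0.93, -0.001]
wrist_force: [-5.6, -6.6, 6.3]
gripper_width: 16.6
grasp_force: 63.3
```

```bash
python3 st.py
```

```text
press frame tcp [-88.9 -60.1  72.4] F [-8.7 -0.4  6.3] joints [-0.26  0.25 -0.4   0.92 -0.    0.49] 21.0 [ 457.48766419 -123.05991688   72.38239183] 16.59183341155456
```

arm_command:
  offset:
    - [-0.1,-0.1,-0.15]
    - [0,0,-0.15]
    - [0,0,0]
    - [0,0,0]
  spin: [0,0,0,0]
  gripper: [1,1,1,1]

```text
time: 21.4
tool_pos: [457.4, -123.3, 70.5]
ee_rot: [0.0, 0.368, 0.93, -0.0]
wrist_force: [-7.1, 1.9, 26.1]
gripper_width: 17.1
grasp_force: 65.6
```

arm_command:
  offset:
    - [0,0,-0.15]
    - [0,0,0]
    - [0,0,0]
  spin: [0,0,0]
  gripper: [1,1,1]

```text
time: 21.7
tool_pos: [457.4, -123.5, 69.8]
ee_rot: [0.001, 0.368, 0.93, -0.001]
wrist_force: [-12.7, 4.8, 43.5]
gripper_width: 16.8
grasp_force: 68.4
```

arm_command:
  offset:
    - [0,0,0.1]
    - [0,0,0]
    - [0,0,0]
    - [0,0,0]
    - [0,0,0]
    - [0,0,0]
  spin: [0,0,0,0,0,0]
  gripper: [1,1,1,1,1,1]

```text
time: 22.3
tool_pos: [457.3, -123.5, 70.0]
ee_rot: [0.0, 0.368, 0.93, -0.001]
wrist_force: [-5.5, 2.7, 23.5]
gripper_width: 17.1
grasp_force: 66.2
```

```bash
python3 st.py
```

```text
press frame tcp [-89.3 -60.3  70. ] F [-1.8  5.8 23.5] joints [-0.26  0.25 -0.41  0.91 -0.    0.49] 22.3 [ 457.3383396  -123.46740126   69.95583585] 17.061997512310736
```

```bash
python3 -c "
from cell import env
print(env.hand_in())"
```

```text
the job is handed in; nothing more can be done
None
```

I handed the job in at about 22 s: the top case is on the press bed inside the stops, the catch is at its forward stop, and I am still holding the handle down at about 23 N, roughly 33 N on the case; the two lower cases stayed put when I lifted the top one. No result came back from the hand-in.

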